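Nest the baffle cups and clip the damper cover home

ROBOT

A 7-joint arm with a two-finger parallel gripper is mounted at the origin on the work surface. World frame = base frame: x ahead of the robot, y to its left, z up, the work surface at z = 0. Lengths are in m, angles in degrees, forces in N, time in s.
With the tool pointing down it reaches from about 0.425 to 0.875 m from the base axis. Payload 4.7 kg.
Tool frame: the origin (TCP) lies at the very end of the fingers, on their centre line; the grasp point (between the pads) lies 19 mm behind it; z points along the fingers, y is the direction in which the jaws open and shut (so a half turn about z gives the same grasp; the last joint's range is limited). The gripper opens to 87 mm and grips with 3 to 60 N. Pads are 19 mm wide; open, the fingers measure 117 mm over their backs; the gripper's body (75 mm by 190 mm) begins 51 mm behind the grasp point.
Start: joints at [74.261, 18.392, -4.016, 83.108, 1.295, 78.541, -3.26], TCP at [0.185, -0.623, 0.223] pointing down, gripper open.
Joint ranges: [-163.93, 163.93], [-17.29, 119.83], [-79.2, 71.16], [3.27, 140.29], [-89.18, 269.18], [5.43, 117.66], [-154.24, 154.24]. Speed limits (degrees/s): [147.25, 147.25, 180, 180, 180, 180, 180].

INTERFACE

Orientations are given as [roll, pitch, yaw] about the fixed x, y, z axes, in that order (R = Rz(yaw) Ry(pitch) Rx(roll)).
In Python, from cell import * gives the robot as it stands.
- The arm moves only by the tool arm_command, never from a script. Its argument "targets" is a list that holds one entry, the list of rows, each a list of 7 numbers: the shift along the tool's x, y, z in m, then the turn, a rotation vector about the tool's x, y, z in degrees, then the gripper's target within -1 to 1 (shut at 1, half-way at 0, fully open at -1). In form: [[[tx, ty, tz, rx, ry, rz, claw], ...]]. A call has 1 to 10 rows; each row is the pose to reach, as a shift and turn from the pose commanded when the call began, along the tool's axes at that moment; what a row does not reach only later rows make up. A row lasts 1/10 s, in which the tool goes at most 50 mm and 8.59 degrees, less where a joint would pass 70% of its speed; a pose out of reach is approached as far as the arm can. A call with a gripper value outside its range is refused whole. The fingers move at their own pace and stop on an object; "newtons" is the grip in N (left out, the last holds). Time passes only in rows, so rows that repeat a pose let the fingers close. It gives the time, the measured TCP pose, the force and the opening at its end, in the units of the state.
- get_obs(): the state, without advancing time (a new reading comes with each control period).
- read_camera(name): name is "scene" or "top" or "wrist"; returns a dict with "img" (420x560x3 uint8, red, green, blue), "z_map" (420x560 float32, m along the optical axis (not along the pixel's ray), 0 where there is no reading), "K" (3x3 intrinsics, pixels), "origin" and "attitude" of the camera in the world. Camera axes: x right, y down, z forward; pixel columns grow to the right and rows downward; lengths in m; the calibration is good to about 2 mm. The wrist camera is an equidistant fisheye: a pixel r from the principal point sees the ray r / f radians off the axis. A picture is of the moment at which its call begins.
- sign_off(): hands the job in, once; it reports no verdict.
Trained networks look in the newest picture that a camera, given by its name, has taken for a name from the list of things; names that differ only in an ending like _2 or _b are one class to them, and where a whole thing is asked for, a point or a joint stands for the part that bears it (a point fixed in the world has none). Each returns a list of dicts, best first, with "conf" (0 to 1); they miss things now and then, are a little off and sometimes report something else, mostly with a low value. They report only what shows in the picture. A call takes as long as a camera call. They do not tell look-alikes from the thing itself.
- search_frame(thing, camera): "position" ([column, row] in pixels, amid what is visible of it).
The state is a dict: "time_s": time; "qpos": joint angles; "joint_velocities": joint speeds; "effort": joint torques, N m; "tool_pos": TCP position; "tool_rot": TCP orientation; "force": force on the tool from outside, world axes, zero at the start; "wrist_torque": the same for the moment, N m; "grip_width": finger opening in m.
Only numpy, scipy, OpenCV 4.12 (cv2) and the standard library are available. Lean on these libraries where they do the work, as an engineer would, in place of code of your own. Each camera call takes 0.05 s, during which the arm holds its last target.

TASK

Assemble the gauge-line pulsation damper on the spring table: stand the large brass cup in the aluminium socket, then the small copper cup inside the brass cup, both fully down and upright. Then put the steel cover over them and press it down until the three red clips snap over its rim, and keep pressing firmly (a kilo or two, enough that the spring table stays visibly pushed down) - finish like that, still holding the cover down, for the seal test. Leave the bezel rings, the pointer hub and the socket adapter where they lie.

Things in the scene. Friction and masses are not known exactly. Their poses are not given: they have to be found in the camera images.
- large_cup_mid (a point): Large baffle cup: plain straight brass cup, open at the top, 54 mm outer diameter, 42 mm tall, wall 3 mm, floor 4 mm thick, 120 g. Stands upright on the bench; this point is on its axis half-way up, 21 mm above its underside, z up.
- small_cup_mid (a point): Small baffle cup: plain straight copper cup, open at the top, 41 mm outer diameter, 64 mm tall, wall 2.5 mm, floor 4 mm, 80 g. Stands upright on the bench; this point is on its axis half-way up, 32 mm above its underside, z up. Fits loosely in the large cup (48 mm bore) and stands out 26 mm above its rim.
- cover_knob (a point): Steel bell cover, 280 g, open below: flange 104 mm across, 5 mm thick at the bottom; bell 86 mm outer, 80 mm inner diameter, its flat top 82 mm above the flange's underside. On top a tan bakelite knob, 27 mm across (crown looks 30 mm), 40 mm tall. This point: middle of the knob, on the axis, 102 mm above the flange's underside, 20 mm above the bell's top; z up. Stands upright on the bench.
- socket (a point): Centre of the top face of the spring table's grey round plate (134 mm across, 55 mm above the bench unless pressed; black foot 156 mm across), where the cover's flange comes to rest; z up; sinks with the plate. Home, cover_knob is 102 mm above this point, the large cup's middle 25 mm and the small cup's middle 40 mm, all on one axis.
- socket_rim (a point): Centre of the mouth of the aluminium socket, a low cup fixed in the middle of the plate: 70 mm outer, 64 mm inner diameter; its rim is 18 mm and its floor 4 mm above the plate. The large cup (54 mm) stands in it loosely. z up.
- clip_top (a point): Point on the axis at the height of the tops of the three red spring clips, 25 mm above the plate. The clips, 18 mm wide on a circle of 110 mm, flare out at the top and guide the flange in if it is centred within 4 mm. The flange meets them about 14 mm above the plate; the push needed grows to about 9 to 14 N, then falls suddenly as they slide back over the flange.
- nest (a joint): How far the spring table's plate has been pushed down, in m: 0 when up, 0.012 on its stop. It starts to sink at about 3 to 6 N of push and gives 1.5 N for each mm.
- bezel_a: Bystander: loose steel bezel ring, 72 mm across, 9 mm thick, flat on the bench; origin at the centre of its underside.
- bezel_b: Bystander: loose steel bezel ring, 60 mm across, 9 mm thick, flat on the bench; origin at the centre of its underside.
- pointer_hub: Bystander: brass gauge pointer hub, 32 mm across, 22 mm tall; origin at the centre of its underside.
- adapter: Bystander: bright metal socket adapter, 24 mm across, 36 mm tall; origin at the centre of its underside.
Mind the look-alikes: they are no part of the job. What is shaped like the part that bears large_cup_mid but green or white is not meant.

How it is judged (in metres and radians):
On the way, in this order (a step that is already met when the one before it is completed fails the run):
1. the large cup stands fully down in the socket (horizontal distance between large_cup_mid and socket below 0.008 m and z of large_cup_mid in the frame of socket below 0.029 m and angle between large_cup_mid's own z axis and vertical below 0.1 rad), for 0.2 s.
2. the small cup stands fully down in the large cup, in the socket (all of step 1 and horizontal distance between small_cup_mid and large_cup_mid below 0.007 m and z of small_cup_mid in the frame of socket below 0.044 m and angle between small_cup_mid's own z axis and vertical below 0.1 rad), for 0.2 s.
3. the cover is snapped fully home over both cups (all of step 2 and horizontal distance between cover_knob and socket below 0.008 m and z of cover_knob in the frame of socket below 0.1045 m and angle between cover_knob's own z axis and vertical below 0.06 rad), for 0.2 s.
At the end, for the whole second after the job is handed in: Large cup upright on the socket floor and small cup upright on its floor (within 8 and 7 mm of the axis, 4 mm of the floor); cover flat on the plate (8 mm off axis, 2.5 mm up, 0.06 rad), and the robot presses it: spring table 2.5 mm or more down, over 6 N on it (all of step 3 and value of joint nest above 0.0025 m and contact force between cover and nest above 6 N and contact force between any of the fingers, the arm and cover above 3 N); the arm keeps its last pose, push and grip.
It fails at once if the bystander bezel_a is moved more than 30 mm (distance of bezel_a from where it was at the start of the episode above 0.03 m).
It fails at once if the bystander bezel_b is moved more than 30 mm (distance of bezel_b from where it was at the start of the episode above 0.03 m).
It fails at once if the bystander pointer_hub is moved more than 30 mm (distance of pointer_hub from where it was at the start of the episode above 0.03 m).
It fails at once if the bystander adapter is moved more than 30 mm (distance of adapter from where it was at the start of the episode above 0.03 m).
It also fails if it takes over 72 s, if anything falls off the work surface, if the arm or the gripper's body presses on something with over 40 N, if the wrist force passes 120 N, or if a joint passes its speed limit or range.

## Working session

There is one attempt and no reset: what is moved stays moved. The work goes in short steps, Python scripts to look and compute and a tool call to move; the robot and the scene stay as the last step left them, time stands still between calls to the robot, and variables do not carry over. Pictures are saved under pics/ and viewed, and the job is handed in when it is done.

Besides the shell and the picture viewer there is one more tool, called after "Request:" by a JSON object that holds its "api" and its "payload", one argument or row to a line. arm_command: Moves the arm, as the interface text tells. Its arguments: {"type":"object","properties":{"targets":{"type":"array","items":{"type":"array","items":{"type":"array","items":{"type":"number"}}}},"newtons":{"type":"number"}},"required":["targets"]}

```bash
ls; mkdir -p pics
cat > h.py <<'E'
from cell import *
import numpy as np, cv2
from scipy.spatial.transform import Rotation as R
def att(c):
    a=np.array(c["attitude"],float)
    return a if a.shape==(3,3) else R.from_euler('xyz',a,degrees=True).as_matrix()
def cloud(c):
    K=np.array(c["K"]);z=c["z_map"];h,w=z.shape
    u,v=np.meshgrid(np.arange(w),np.arange(h))
    P=np.stack([(u-K[0,2])/K[0,0]*z,(v-K[1,2])/K[1,1]*z,z],-1)
    W=P@att(c).T+np.array(c["origin"]); W[z==0]=np.nan
    return W
def save(n,img,s=1.4):
    cv2.imwrite('pics/'+n+'.png',cv2.resize(img[:,:,::-1],None,fx=s,fy=s,interpolation=cv2.INTER_CUBIC))
E
python3 - <<'E'
from h import *
print(get_obs())
for n in ("scene","top","wrist"):
    c=read_camera(n); save(n+'0',c["img"]); print(n,c["K"],c["origin"],c["attitude"])
    np.savez('pics/'+n+'0.npz',**c)
    for t in ["large_cup_mid","small_cup_mid","cover_knob","socket","socket_rim","clip_top","bezel_a","pointer_hub","adapter"]:
        print(t,[(np.round(d["position"]).tolist(),round(d["conf"],2)) for d in search_frame(t,n)][:5])
E
```

```text
pics
{'time_s': 0.0, 'qpos': array([74.25988161, 18.43912319, -4.0162546 , 83.17417321,  1.29636855,
       78.53931299, -3.26086528]), 'joint_velocities': array([-0.00551045, -0.06186815, -0.03625301, -0.03996269,  0.08035291,
        0.06726033, -0.08289812]), 'effort': array([-6.21892536e-05, -4.91287315e+01, -4.04046820e-01, -3.12527740e+01,
       -6.38960791e-02,  4.39319573e-02,  1.97041736e-04]), 'tool_pos': array([ 0.18492938, -0.62257602,  0.22146727]), 'tool_rot': array([-1.79892710e+02,  6.75192791e-03,  1.65499523e+01]), 'force': array([-0.87568821, -0.01472534, -0.2694183 ]), 'wrist_torque': array([-0.03154082, -0.00546608, -0.01909663]), 'grip_width': 0.08699972764678449}
scene [[445.51103366   0.         279.25769769]
 [  0.         445.51103366 209.98375565]
 [  0.           0.           1.        ]] [0.94972808 0.485936   0.72986054] [-135.69620405    1.12502858  143.05027704]
large_cup_mid [([212.0, 180.0], 0.94), ([240.0, 198.0], 0.66)]
small_cup_mid [([275.0, 145.0], 0.88)]
cover_knob [([435.0, 307.0], 0.88)]
socket [([289.0, 228.0], 0.71)]
socket_rim [([290.0, 2
[... 521 characters left out ...]
 0.78), ([356.0, 228.0], 0.65)]
small_cup_mid [([405.0, 313.0], 0.79)]
cover_knob [([148.0, 254.0], 0.97)]
socket [([289.0, 229.0], 0.77)]
socket_rim [([286.0, 229.0], 0.88)]
clip_top [([361.0, 183.0], 0.75), ([288.0, 227.0], 0.56)]
bezel_a [([207.0, 140.0], 0.84), ([357.0, 170.0], 0.72)]
pointer_hub [([322.0, 147.0], 0.5)]
adapter [([260.0, 144.0], 0.47)]
wrist [[325.1922621    0.         283.58638364]
 [  0.         325.1922621  215.94182991]
 [  0.           0.           1.        ]] [ 0.26175343 -0.59966564  0.38583075] [ 1.63073290e+02  4.32339568e-03 -7.34987272e+01]
large_cup_mid []
small_cup_mid []
cover_knob []
socket []
socket_rim []
clip_top []
bezel_a []
pointer_hub []
adapter []
```

View pics/scene0.png

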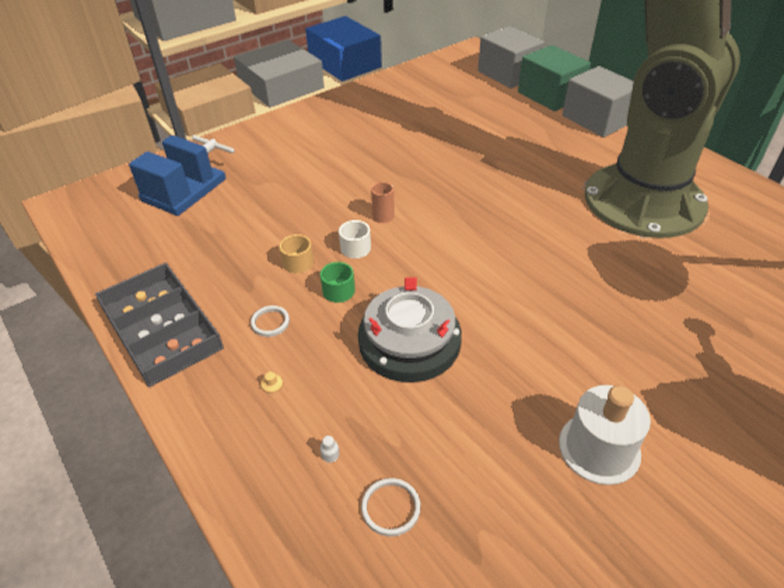

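View pics/top0.png

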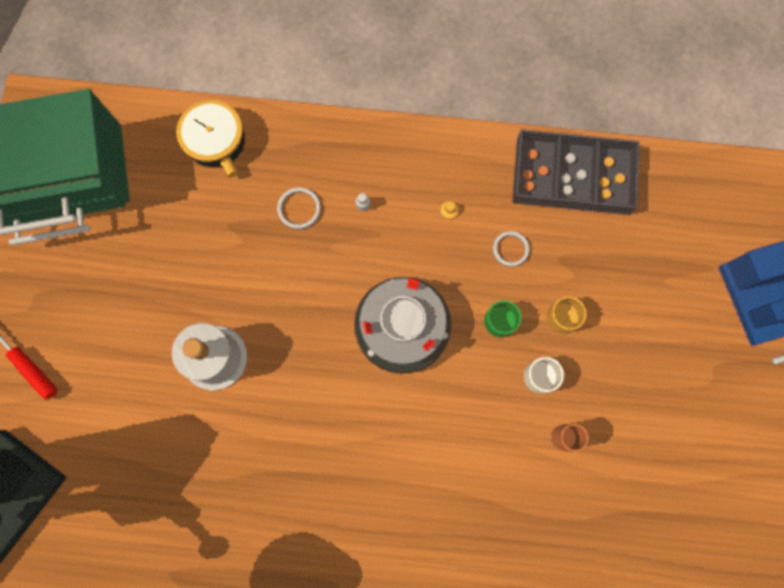

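Run:
```python
from h import *
from scipy.optimize import least_squares
L=lambda n:dict(np.load(f'pics/{n}0.npz'))
top=L('top');sc=L('scene')
Wt=cloud(top);Ws=cloud(sc)
print('bench z',np.nanmedian(Wt[330:340,330:340,2]),np.nanmedian(Ws[300:310,340:350,2]))
def circ(P):
    f=lambda p:np.hypot(P[:,0]-p[0],P[:,1]-p[1])-p[2]
    r=least_squares(f,[*P[:,:2].mean(0),.03],loss='soft_l1',f_scale=.002).x
    return np.round(r,4)
def rng(W,u,v,r,zl,zh):
    S=W[v-r:v+r,u-r:u+r].reshape(-1,3);S=S[np.isfinite(S).all(1)];return S[(S[:,2]>zl)&(S[:,2]<zh)]
for cn,W,it in (('top',Wt,dict(brass=(405,223),green=(359,228),white=(389,268),copper=(405,311),hub=(322,149),adapter=(260,144),cover=(143,249),plate=(288,229),socket=(290,228),bezA=(214,149),bezB=(365,177))),
             ('scene',Ws,dict(brass=(212,180),green=(241,200),white=(253,170),copper=(275,145),cover=(430,305),plate=(293,230),socket=(292,222)))):
    for n,(u,v) in it.items():
        r=40 if n in('cover','plate','socket') else 20
        zl,zh=dict(copper=(.058,.07),cover=(.077,.087),plate=(.05,.06),socket=(.068,.078),hub=(.01,.04),adapter=(.01,.05),bezA=(.005,.02),bezB=(.005,.02)).get(n,(.037,.047))
        P=rng(W,u,v,r,zl,zh)
        print(cn,n,len(P),circ(P) if len(P)>8 else '', P[:,2].max().round(4) if len(P) else '')
    P=rng(W,*it['cover'],50,.1,.14); print('knob',circ(P),P.mean(0).round(4),P[:,2].max())
    P=rng(W,*it['cover'],50,.115,.14); print('knobtop',circ(P),P[:,:2].min(0),P[:,:2].max(0))
    img=(top if cn=='top' else sc)['img']
    u,v=it['plate']; S=img[v-50:v+50,u-50:u+50].astype(int)
    m=(S[...,0]>150)&(S[...,1]<70)
    n,lab,st,ce=cv2.connectedComponentsWithStats(m.astype(np.uint8))
    for k in range(1,n):
        if st[k,4]>8: print('clip',np.nanmedian(W[v-50:v+50,u-50:u+50][lab==k],0).round(4))
img=np.hstack([cv2.resize(sc['img'][130:250,170:330],None,fx=2.5,fy=2.5,interpolation=2),cv2.resize(top['img'][190:340,330:440],None,fx=2,fy=2,interpolation=2)[:300]])
save('crop0',img,1.2)
```

```text
bench z -0.0018032396642249093 -0.001785490853751237
top brass 113 [ 0.6113 -0.2556  0.0252] 0.0464
top green 99 [ 0.594  -0.1547  0.0252] 0.0439
top white 103 [ 0.5111 -0.2253  0.0253] 0.0442
top copper 84 [ 0.4196 -0.2674  0.019 ] 0.0662
top hub 44 [ 0.7737 -0.0552  0.0059] 0.0226
top adapter 90 [0.7684 0.0909 0.0076] 0.0392
top cover 1065 [0.486  0.3006 0.0326] 0.0869
top plate 2471 [0.5692 0.0027 0.0477] 0.06
top socket 230 [0.5694 0.003  0.0354] 0.0779
top bezA 181 [0.7507 0.1978 0.0328] 0.0123
top bezB 161 [ 0.7173 -0.1626  0.0268] 0.0119
knob [0.485  0.2971 0.0106] [0.4848 0.2969 0.1186] 0.12399552998609442
knobtop [0.4852 0.2979 0.0103] [0.47132495 0.28380127] [0.50024447 0.31267338]
clip [ 0.6252 -0.0072  0.0729]
clip [0.548  0.0554 0.0735]
clip [ 0.5333 -0.0401  0.073 ]
scene brass 103 [ 0.6124 -0.2532  0.026 ] 0.0433
scene green 106 [ 0.5954 -0.1532  0.0254] 0.0433
scene white 120 [ 0.5139 -0.2231  0.0265] 0.0434
scene copper 61 [ 0.4209 -0.2664  0.0188] 0.0641
scene cover 1347 [0.4851 0.2993 0.0326] 0.0869
scene plate 2082 [0.5702 0.0043 0.0498] 0.06
scene socket 268 [0.57   0.0031 0.0353] 0.0779
knob [0.4887 0.3006 0.0108] [0.4906 0.3014 0.1163] 0.12355130470560582
knobtop [0.4884 0.3005 0.0104] [0.4717653  0.28582889] [0.50242517 0.31437646]
clip [ 0.5395 -0.0364  0.0618]
clip [ 0.6275 -0.0023  0.0594]
clip [0.5578 0.0587 0.0686]
```

View pics/crop0.png

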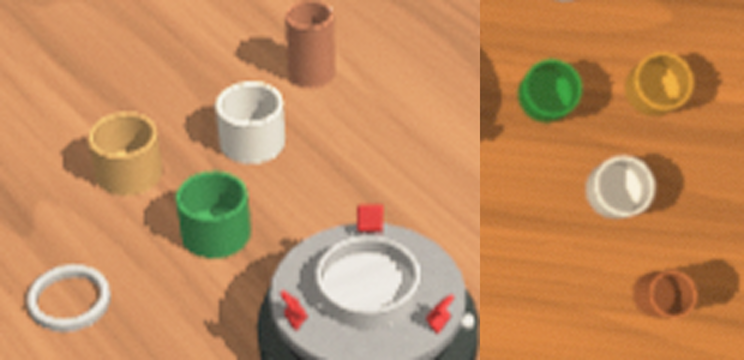

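Candidates for the large cup, in scene and top pixels:
- Brass: (212,180) / (405,223)
- Green: (241,200) / (359,228)
- White: (253,170) / (389,268)

The crop confirms that the brass one is the cup meant. The green and white ones are look-alikes. Copper is at (275,145), the cover at (430,305) and the socket at (290,228).

```bash
cat >> h.py <<'E'
def plan(x,y,z,yaw):
    o=get_obs(); Rt=R.from_euler('xyz',o["tool_rot"],degrees=True)
    d=Rt.inv().apply(np.array([x,y,z])-o["tool_pos"])
    rv=(Rt.inv()*R.from_euler('xyz',[180,0,yaw],degrees=True)).as_rotvec(degrees=True)
    print('t',o["time_s"],'pos',o["tool_pos"].round(4),'rot',o["tool_rot"].round(2),'F',o["force"].round(1),'w',round(o["grip_width"],4))
    print('d',d.round(4),'rv',rv.round(2),'rows',np.linalg.norm(d)/.05)
E
python3 -c "
from h import *
plan(.612,-.2545,.14,51)"
```

```text
t 1.5 pos [ 0.1851 -0.6231  0.2226] rot [180.     0.    16.55] F [ 0.5  0.6 -0.4] w 0.0874
d [ 0.5142 -0.2318  0.0825] rv [  0.     0.   -34.45] rows 11.400785363497125
```

Request:
{"api": "arm_command", "payload": {
  "targets": [
    [[0.05,-0.023,0.008,0,0,-4,-1],[0.1,-0.045,0.016,0,0,-8,-1],[0.15,-0.068,0.024,0,0,-12,-1],[0.2,-0.09,0.032,0,0,-16,-1],[0.25,-0.113,0.04,0,0,-20,-1],[0.3,-0.135,0.048,0,0,-24,-1],[0.35,-0.158,0.056,0,0,-28,-1],[0.4,-0.18,0.064,0,0,-32,-1],[0.45,-0.203,0.072,0,0,-34.45,-1],[0.49,-0.221,0.078,0,0,-34.45,-1]]
  ]
}}

```text
time_s: 2.5
tool_pos: [0.5608, -0.2985, 0.1506]
tool_rot: [180.0, 0.0, 51.0]
force: [1.1, -0.7, -0.6]
grip_width: 0.0869
```

```bash
python3 -c "
from h import *
plan(.612,-.2545,.13,51)"
```

```text
t 2.5 pos [ 0.5608 -0.2985  0.1506] rot [1.7996e+02 1.0000e-02 5.1030e+01] F [ 1.1 -0.7 -0.6] w 0.0869
d [0.0664 0.0121 0.0206] rv [0.04 0.01 0.03] rows 1.410845513196332
```

Request:
{"api": "arm_command", "payload": {
  "targets": [
    [[0.026,0.005,0.015,0,0,0,-1],[0.026,0.005,0.015,0,0,0,-1],[0.026,0.005,0.015,0,0,0,-1],[0.026,0.005,0.015,0,0,0,-1]]
  ]
}}

```text
time_s: 2.9
tool_pos: [0.5789, -0.2846, 0.136]
tool_rot: [180.0, 0.1, 50.9]
force: [-0.6, -0.6, 0.3]
grip_width: 0.0865
```

```bash
cat >> h.py <<'E'
def px(c,p):
    q=att(c).T@(np.array(p)-np.array(c["origin"])); K=np.array(c["K"])
    th=np.arctan2(np.hypot(q[0],q[1]),q[2]); ph=np.arctan2(q[1],q[0])
    return K[0,0]*th*np.cos(ph)+K[0,2],K[1,1]*th*np.sin(ph)+K[1,2]
def ring(c,img,x,y,z,r,col=(255,0,255)):
    pts=np.array([px(c,(x+r*np.cos(a),y+r*np.sin(a),z)) for a in np.linspace(0,6.283,60)])
    cv2.polylines(img,[np.round(pts*16).astype(np.int32)],True,col,1,cv2.LINE_AA,4)
def wcloud(c):
    K=np.array(c["K"]);z=c["z_map"];h,w=z.shape
    u,v=np.meshgrid(np.arange(w),np.arange(h))
    a=(u-K[0,2])/K[0,0];b=(v-K[1,2])/K[1,1];th=np.hypot(a,b)+1e-9
    t=np.tan(th)/th*z
    W=np.stack([a*t,b*t,z],-1)@att(c).T+np.array(c["origin"]);W[z==0]=np.nan
    return W
from scipy.optimize import least_squares
def circ(P):
    f=lambda p:np.hypot(P[:,0]-p[0],P[:,1]-p[1])-p[2]
    return np.round(least_squares(f,[*P[:,:2].mean(0),.03],loss='soft_l1',f_scale=.002).x,4)
def near(W,x,y,r,zl,zh):
    S=W.reshape(-1,3);S=S[np.isfinite(S).all(1)]
    return S[(np.hypot(S[:,0]-x,S[:,1]-y)<r)&(S[:,2]>zl)&(S[:,2]<zh)]
E
python3 - <<'E'
from h import *
plan(.612,-.2545,.02,51)
c=read_camera("wrist");W=wcloud(c)
P=near(W,.612,-.2545,.035,.038,.048);print(len(P),circ(P) if len(P)>5 else '')
im=c["img"].copy();ring(c,im,.612,-.2545,.042,.027);save('w1',im)
E
```

```text
t 2.9 pos [ 0.5789 -0.2846  0.136 ] rot [1.7996e+02 7.0000e-02 5.0860e+01] F [-0.6 -0.6  0.3] w 0.0865
d [0.0444 0.0066 0.1159] rv [ 0.04  0.07 -0.14] rows 2.485753422432878
808 [ 0.6114 -0.2551  0.0251]
```

View pics/w1.png

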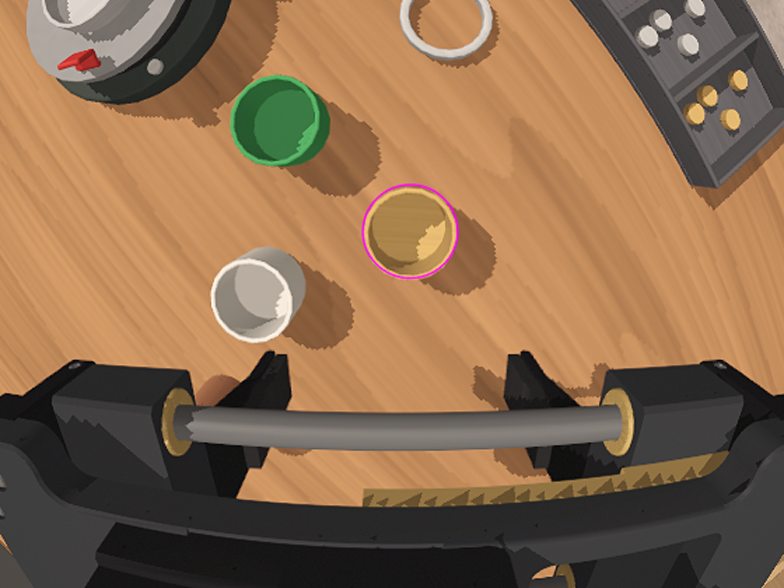

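Request:
{"api": "arm_command", "payload": {
  "targets": [
    [[0.022,0.003,0,0,0,0,-1],[0.044,0.0065,0,0,0,0,-1],[0.044,0.0065,0,0,0,0,-1],[0.044,0.0065,0.03,0,0,0,-1],[0.044,0.0065,0.06,0,0,0,-1],[0.044,0.0065,0.09,0,0,0,-1],[0.044,0.0065,0.116,0,0,0,-1],[0.044,0.0065,0.116,0,0,0,-1],[0.044,0.0065,0.116,0,0,0,-1]]
  ]
}}

```text
time_s: 3.85
tool_pos: [0.6119, -0.2541, 0.0202]
tool_rot: [180.0, 0.0, 50.9]
force: [-0.1, 0.2, 0.6]
grip_width: 0.0867
```

Request:
{"api": "arm_command", "payload": {
  "targets": [
    [[0,0,0,0,0,0,0.5],[0,0,0,0,0,0,1],[0,0,0,0,0,0,1],[0,0,0,0,0,0,1],[0,0,0,0,0,0,1],[0,0,0,0,0,0,1],[0,0,0,0,0,0,1],[0,0,0,0,0,0,1]]
  ],
  "newtons": 20
}}

```text
time_s: 4.65
tool_pos: [0.6129, -0.2527, 0.02]
tool_rot: [179.9, -0.0, 51.0]
force: [-0.1, 0.6, 1.9]
grip_width: 0.0528
```

Run:
```python
from h import *
plan(.5697,.003,.125,51)
```

```text
t 4.65 pos [ 0.6129 -0.2527  0.02  ] rot [ 1.7995e+02 -1.0000e-02  5.1000e+01] F [-0.1  0.6  1.9] w 0.0528
d [ 0.1715 -0.1944 -0.1052] rv [ 0.05 -0.01 -0.  ] rows 5.595499057384439
```

Request:
{"api": "arm_command", "payload": {
  "targets": [
    [[0,0,-0.015,0,0,0,1],[0,0,-0.035,0,0,0,1],[0,0,-0.06,0,0,0,1],[0,0,-0.085,0,0,0,1],[0,0,-0.1,0,0,0,1],[0,0,-0.108,0,0,0,1],[0,0,-0.108,0,0,0,1]]
  ]
}}

```text
time_s: 5.35
tool_pos: [0.6129, -0.2526, 0.1286]
tool_rot: [179.9, -0.0, 51.0]
force: [0.8, 0.4, -0.5]
grip_width: 0.0529
```

Request:
{"api": "arm_command", "payload": {
  "targets": [
    [[0.01,-0.012,0,0,0,0,1],[0.03,-0.034,0,0,0,0,1],[0.055,-0.062,0,0,0,0,1],[0.08,-0.091,0,0,0,0,1],[0.105,-0.119,0,0,0,0,1],[0.13,-0.147,0,0,0,0,1],[0.15,-0.17,0,0,0,0,1],[0.163,-0.185,0,0,0,0,1],[0.1715,-0.1945,0,0,0,0,1],[0.1715,-0.1945,0,0,0,0,1]]
  ]
}}

```text
time_s: 6.35
tool_pos: [0.5681, 0.006, 0.1267]
tool_rot: [-179.9, 0.0, 51.2]
force: [0.3, 0.0, -0.9]
grip_width: 0.0525
```

Run:
```python
from h import *
plan(.5697,.003,.080,51)
c=read_camera("wrist");W=wcloud(c)
o=get_obs()["tool_pos"]
P=near(W,.5697,.003,.04,.068,.078);print('sock',len(P),circ(P) if len(P)>5 else '')
P=near(W,*o[:2],.04,o[2]+.01,o[2]+.03);print('cup',len(P),circ(P) if len(P)>5 else '',P[:,2].max())
im=c["img"].copy();ring(c,im,.5697,.003,.073,.035);ring(c,im,*o[:2],o[2]+.022,.027,(0,255,0));save('w2',im)
c=read_camera("scene");W=cloud(c);save('s2',c["img"])
P=near(W,*o[:2],.035,o[2]+.017,o[2]+.026);print('scene cup',len(P),circ(P) if len(P)>5 else '')
```

```text
t 6.35 pos [0.5681 0.006  0.1267] rot [-1.7989e+02  3.0000e-02  5.1230e+01] F [ 0.3  0.  -0.9] w 0.0525
d [-0.0013  0.0033  0.0467] rv [-0.11  0.03  0.23] rows 0.9372476440410201
sock 899 [0.5694 0.0044 0.033 ]
cup 3581 [0.5662 0.0048 0.026 ] 0.15685734959899858
scene cup 173 [0.5679 0.0024 0.0259]
```

View pics/w2.png

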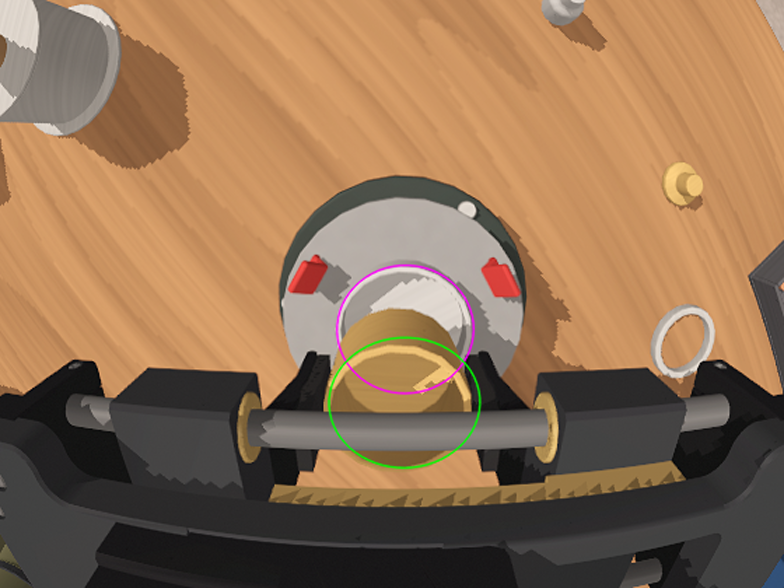

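View pics/s2.png

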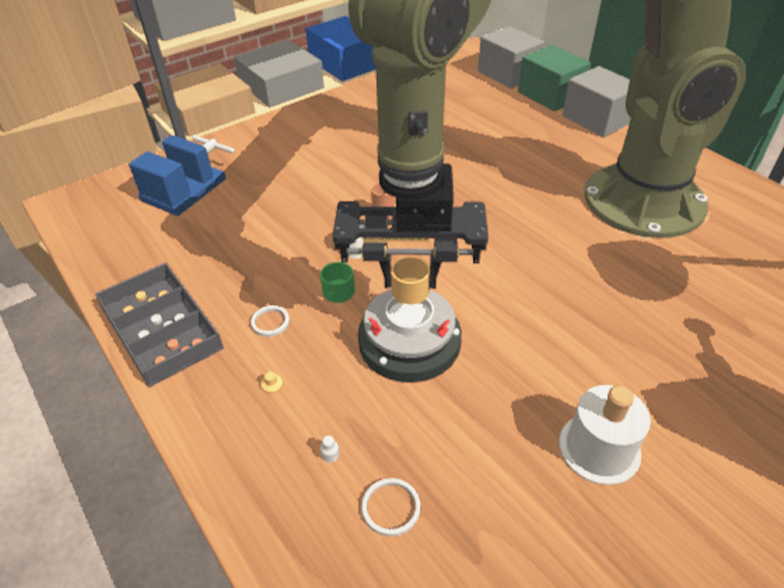

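Request:
{"api": "arm_command", "payload": {
  "targets": [
    [[0.001,0.002,0,0,0,0,1],[0.001,0.002,0.008,0,0,0,1],[0.001,0.002,0.016,0,0,0,1],[0.001,0.002,0.024,0,0,0,1],[0.001,0.002,0.032,0,0,0,1],[0.001,0.002,0.038,0,0,0,1],[0.001,0.002,0.043,0,0,0,1],[0.001,0.002,0.046,0,0,0,1],[0.001,0.002,0.046,0,0,0,1]]
  ]
}}

```text
time_s: 7.35
tool_pos: [0.5712, 0.0028, 0.0811]
tool_rot: [-180.0, 0.0, 51.0]
force: [-0.6, -0.3, -0.7]
grip_width: 0.0527
```

Run:
```python
from h import *
plan(.5702,.0058,.079,51)
c=read_camera("scene");W=cloud(c);save('s3',c["img"][150:290,200:380],4)
o=get_obs()["tool_pos"]
P=near(W,*o[:2],.035,o[2]+.017,o[2]+.026);print('scene cup',len(P),circ(P) if len(P)>5 else '')
```

```text
t 7.35 pos [0.5712 0.0028 0.0811] rot [-1.7997e+02  3.0000e-02  5.1000e+01] F [-0.6 -0.3 -0.7] w 0.0527
d [ 0.0017 -0.0027  0.0021] rv [-0.03  0.03  0.  ] rows 0.07703602340769829
scene cup 150 [0.5704 0.0016 0.0258]
```

View pics/s3.png

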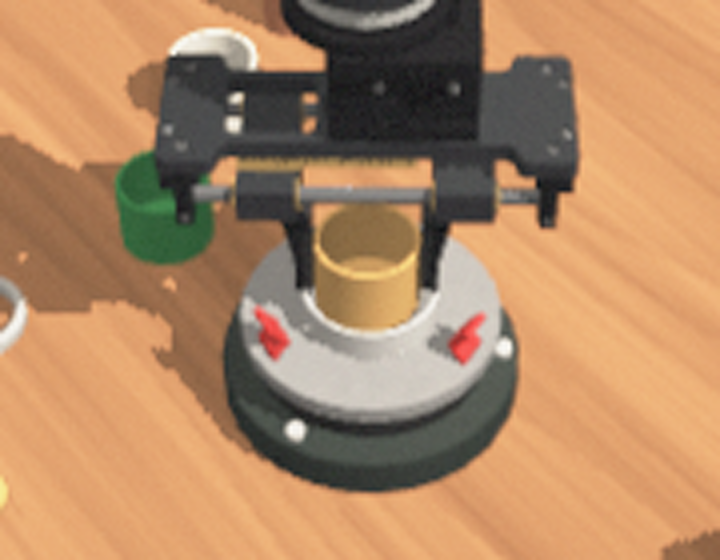

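Request:
{"api": "arm_command", "payload": {
  "targets": [
    [[0,0,0.001,0,0,0,1],[0,0,0.002,0,0,0,1],[0,0,0.002,0,0,0,1],[0,0,0.002,0,0,0,-0.2],[0,0,0.002,0,0,0,-0.5],[0,0,0.002,0,0,0,-1],[0,0,0.002,0,0,0,-1],[0,0,0.002,0,0,0,-1]]
  ]
}}

```text
time_s: 8.2
tool_pos: [0.5716, 0.0027, 0.0797]
tool_rot: [180.0, -0.0, 51.0]
force: [-0.4, 0.3, 0.7]
grip_width: 0.0773
```

Request:
{"api": "arm_command", "payload": {
  "targets": [
    [[0,0,-0.01,0,0,0,-1],[0,0,-0.03,0,0,0,-1],[0,0,-0.05,0,0,0,-1],[0,0,-0.07,0,0,0,-1],[0,0,-0.09,0,0,0,-1],[0,0,-0.09,0,0,0,-1]]
  ]
}}

```text
time_s: 8.8
tool_pos: [0.5737, 0.003, 0.1734]
tool_rot: [179.7, -0.2, 51.0]
force: [-0.2, 0.4, 1.4]
grip_width: 0.0868
```

Run:
```python
from h import *
plan(.420,-.267,.170,51)
for n,f in (("scene",cloud),("wrist",wcloud)):
    c=read_camera(n);W=f(c);save(n+'4',c["img"] if n=='wrist' else c["img"][150:290,200:380],1.4 if n=='wrist' else 4)
    P=near(W,.57,.003,.035,.094,.106);print(n,len(P),circ(P) if len(P)>5 else '',np.median(P[:,2]))
    if n=='wrist':
        P=near(W,.42,-.267,.03,.058,.07);print(n,len(P),circ(P) if len(P)>5 else '')
```

```text
t 8.8 pos [0.5737 0.003  0.1734] rot [179.7   -0.21  51.  ] F [-0.2  0.4  1.4] w 0.0868
d [-0.3065  0.0505  0.0026] rv [ 0.3  -0.21  0.  ] rows 6.21354709475325
scene 169 [0.5707 0.0012 0.0252] 0.09766325140918208
wrist 1125 [0.5695 0.0014 0.025 ] 0.10135805900402778
wrist 0
```

View pics/scene4.png

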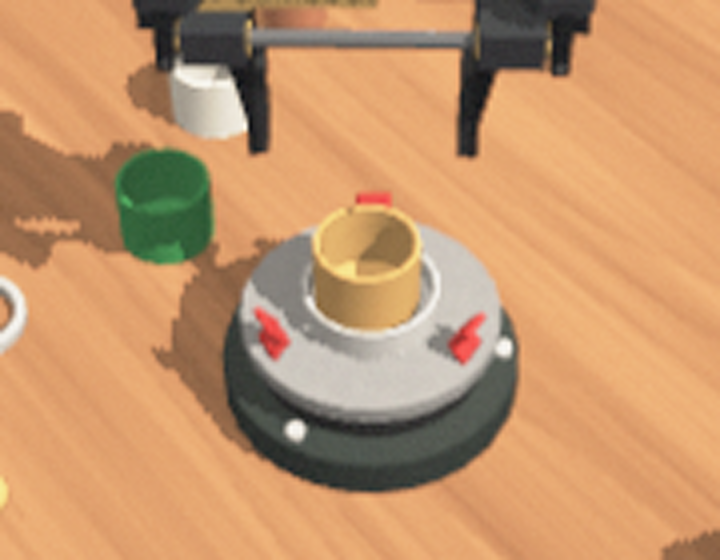

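View pics/wrist4.png

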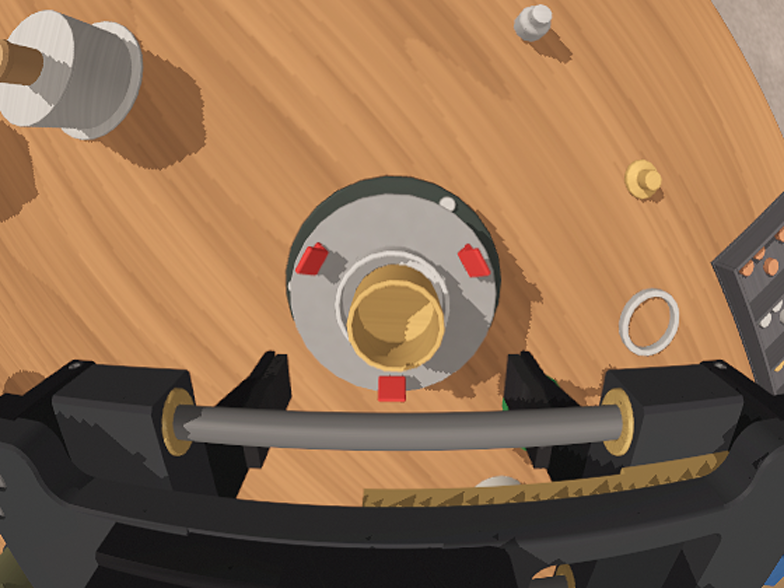

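Request:
{"api": "arm_command", "payload": {
  "targets": [
    [[-0.03,0.005,0,0,0,0,-1],[-0.07,0.012,0,0,0,0,-1],[-0.11,0.018,0,0,0,0,-1],[-0.15,0.025,0,0,0,0,-1],[-0.19,0.031,0,0,0,0,-1],[-0.23,0.038,0,0,0,0,-1],[-0.265,0.044,0,0,0,0,-1],[-0.29,0.048,0,0,0,0,-1],[-0.3065,0.0505,0,0,0,0,-1],[-0.3065,0.0505,0,0,0,0,-1]]
  ]
}}

```text
time_s: 9.9
tool_pos: [0.4155, -0.2694, 0.1684]
tool_rot: [-179.9, 0.1, 50.7]
force: [0.1, 0.2, 0.6]
grip_width: 0.0868
```

Run:
```python
from h import *
c=read_camera("wrist");W=wcloud(c);save('w5',c["img"])
plan(.4203,-.267,.04,51)
P=near(W,.42,-.267,.03,.058,.07);print(len(P),circ(P) if len(P)>5 else '')
```

```text
t 9.95 pos [ 0.4169 -0.2675  0.1686] rot [-179.89   -0.     50.86] F [-0.2  0.6 -0.3] w 0.087
d [0.0026 0.0026 0.1286] rv [-0.11 -0.   -0.14] rows 2.572198350310409
563 [ 0.4194 -0.267   0.019 ]
```

View pics/w5.png

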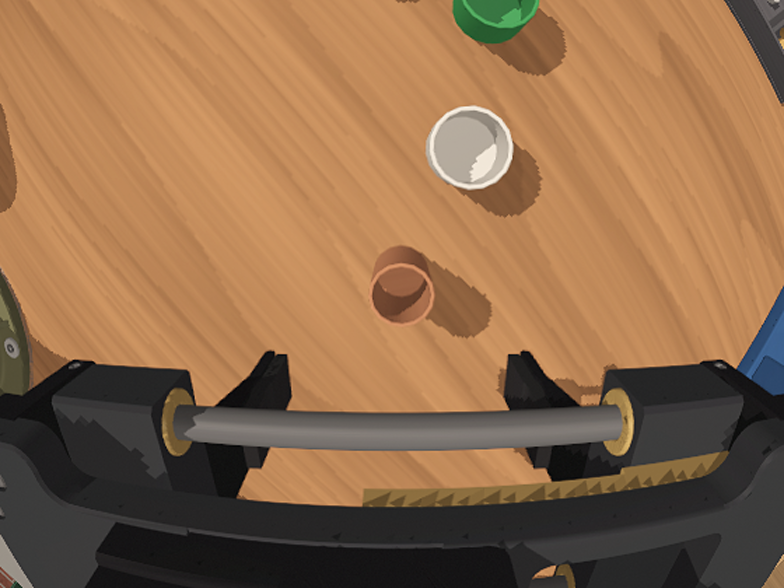

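Request:
{"api": "arm_command", "payload": {
  "targets": [
    [[0.002,0.002,0.01,0,0,0,-1],[0.002,0.002,0.035,0,0,0,-1],[0.002,0.002,0.065,0,0,0,-1],[0.002,0.002,0.095,0,0,0,-1],[0.002,0.002,0.115,0,0,0,-1],[0.002,0.002,0.128,0,0,0,-1],[0.002,0.002,0.128,0,0,0,-1],[0.002,0.002,0.128,0,0,0,-1]]
  ]
}}

```text
time_s: 10.75
tool_pos: [0.4214, -0.2665, 0.0419]
tool_rot: [180.0, -0.0, 51.1]
force: [0.6, 1.0, -0.3]
grip_width: 0.087
```

Request:
{"api": "arm_command", "payload": {
  "targets": [
    [[0,0,0,0,0,0,0.5],[0,0,0,0,0,0,1],[0,0,0,0,0,0,1],[0,0,0,0,0,0,1],[0,0,0,0,0,0,1],[0,0,0,0,0,0,1],[0,0,0,0,0,0,1],[0,0,0,0,0,0,1],[0,0,0,0,0,0,1]]
  ],
  "newtons": 20
}}

```text
time_s: 11.65
tool_pos: [0.4206, -0.267, 0.0416]
tool_rot: [-180.0, 0.0, 51.0]
force: [-0.4, 0.1, 0.5]
grip_width: 0.0406
```

Request:
{"api": "arm_command", "payload": {
  "targets": [
    [[0,0,-0.01,0,0,0,1],[0,0,-0.03,0,0,0,1],[0,0,-0.06,0,0,0,1],[0,0,-0.09,0,0,0,1],[0,0,-0.115,0,0,0,1],[0,0,-0.13,0,0,0,1],[0,0,-0.13,0,0,0,1],[0,0,-0.13,0,0,0,1]]
  ]
}}

```text
time_s: 12.45
tool_pos: [0.4205, -0.2669, 0.1715]
tool_rot: [180.0, 0.0, 51.0]
force: [-0.0, 0.1, -1.5]
grip_width: 0.0406
```

Run:
```python
from h import *
plan(.570,.0015,.17,51)
```

```text
t 12.45 pos [ 0.4205 -0.2669  0.1715] rot [1.7999e+02 1.0000e-02 5.1000e+01] F [-0.   0.1 -1.5] w 0.0406
d [ 0.3027 -0.0527  0.0015] rv [ 0.01  0.01 -0.  ] rows 6.14477872836476
```

Request:
{"api": "arm_command", "payload": {
  "targets": [
    [[0.02,-0.0035,0,0,0,0,1],[0.055,-0.0096,0,0,0,0,1],[0.095,-0.0165,0,0,0,0,1],[0.135,-0.0235,0,0,0,0,1],[0.175,-0.0305,0,0,0,0,1],[0.215,-0.0374,0,0,0,0,1],[0.25,-0.0435,0,0,0,0,1],[0.28,-0.0487,0,0,0,0,1],[0.298,-0.0519,0,0,0,0,1],[0.303,-0.0527,0,0,0,0,1]]
  ]
}}

```text
time_s: 13.45
tool_pos: [0.57, 0.0047, 0.1699]
tool_rot: [-179.8, 0.0, 51.2]
force: [-0.5, 0.1, -0.2]
grip_width: 0.0406
```

Request:
{"api": "arm_command", "payload": {
  "targets": [
    [[0,0,0,0,0,0,1],[0,0,0,0,0,0,1],[0,0,0,0,0,0,1]]
  ]
}}

```text
time_s: 13.75
tool_pos: [0.5699, -0.0002, 0.1713]
tool_rot: [-180.0, 0.1, 50.9]
force: [0.2, 0.0, -0.5]
grip_width: 0.0407
```

Run:
```python
from h import *
plan(.570,.0015,.105,51)
o=get_obs()["tool_pos"]
c=read_camera("scene");W=cloud(c);save('s6',c["img"][130:290,200:380],3.7)
P=near(W,.57,.002,.035,.094,.104);print('large',len(P),circ(P) if len(P)>5 else '')
P=near(W,*o[:2],.03,o[2]+.016,o[2]+.027);print('small',len(P),circ(P) if len(P)>5 else '')
c=read_camera("wrist");W=wcloud(c);save('w6',c["img"])
P=near(W,*o[:2],.03,o[2]+.016,o[2]+.027);print('small',len(P),circ(P) if len(P)>5 else '')
```

```text
t 13.75 pos [ 5.699e-01 -2.000e-04  1.713e-01] rot [-1.800e+02  7.000e-02  5.086e+01] F [ 0.2  0.  -0.5] w 0.0407
d [ 0.0015 -0.0009  0.0663] rv [-0.    0.07 -0.14] rows 1.3255920798594263
large 122 [0.5707 0.0013 0.0252]
small 165 [ 5.704e-01 -1.000e-04  1.980e-02]
small 1524 [ 0.5687 -0.0007  0.0204]
```

View pics/s6.png

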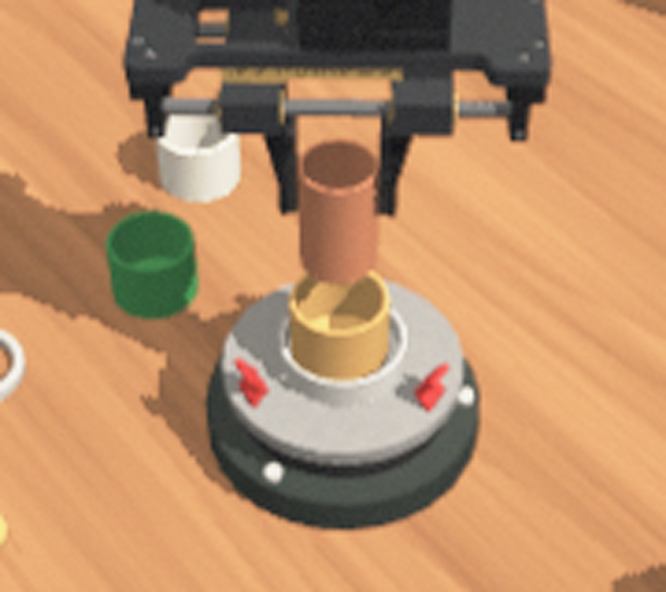

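View pics/w6.png

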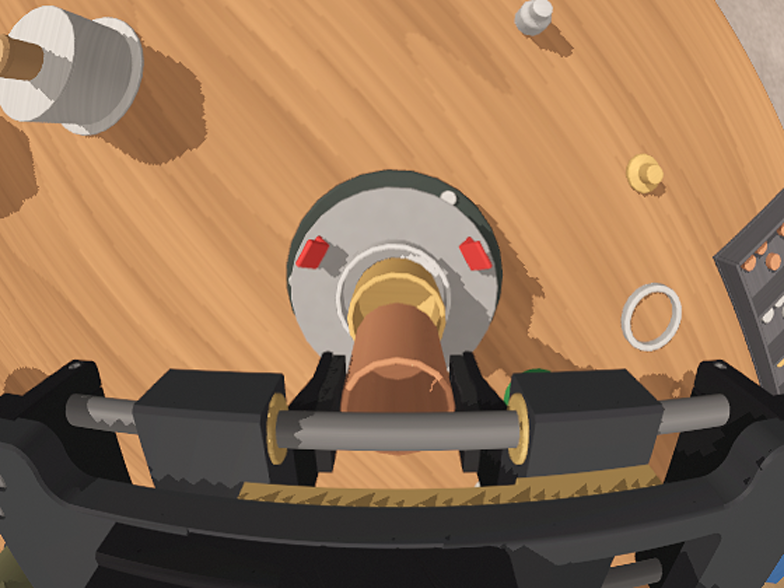

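Request:
{"api": "arm_command", "payload": {
  "targets": [
    [[0,0,0.01,0,0,0,1],[0,0,0.018,0,0,0,1],[0,0,0.022,0,0,0,1],[0,0,0.022,0,0,0,1],[0,0,0.022,0,0,0,1]]
  ]
}}

```text
time_s: 14.35
tool_pos: [0.5703, 0.0017, 0.1494]
tool_rot: [-180.0, 0.0, 51.0]
force: [0.9, -0.8, -0.3]
grip_width: 0.0407
```

Run:
```python
from h import *
plan(.5705,.0015,.105,51)
o=get_obs()["tool_pos"]
c=read_camera("scene");W=cloud(c);save('s7',c["img"][150:270,220:360],4.5)
P=near(W,.57,.002,.035,.094,.104);print('large',len(P),circ(P) if len(P)>5 else '')
P=near(W,*o[:2],.03,o[2]+.016,o[2]+.027);print('small',len(P),circ(P) if len(P)>5 else '')
```

```text
t 14.35 pos [0.5703 0.0017 0.1494] rot [-1.7998e+02  1.0000e-02  5.1010e+01] F [ 0.9 -0.8 -0.3] w 0.0407
d [-0.0001  0.0003  0.0444] rv [-0.02  0.01  0.01] rows 0.8880739861562975
large 106 [0.5706 0.0012 0.0253]
small 149 [0.5709 0.0021 0.0196]
```

View pics/s7.png

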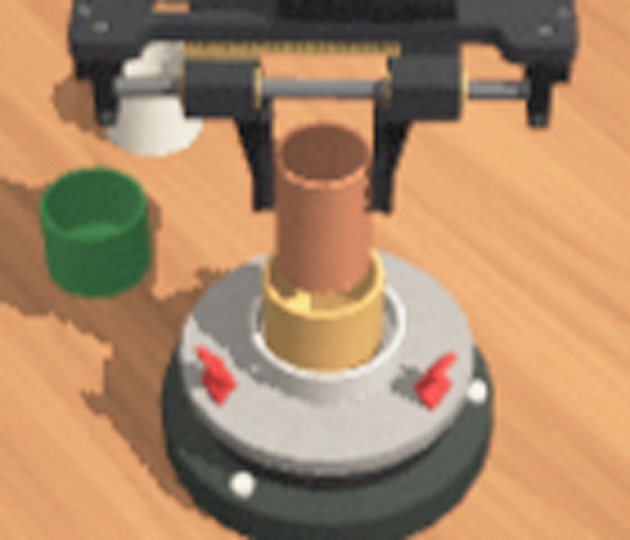

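Request:
{"api": "arm_command", "payload": {
  "targets": [
    [[0,0.0005,0.005,0,0,0,1],[0,0.0005,0.011,0,0,0,1],[0,0.0005,0.017,0,0,0,1],[0,0.0005,0.023,0,0,0,1],[0,0.0005,0.029,0,0,0,1],[0,0.0005,0.035,0,0,0,1],[0,0.0005,0.04,0,0,0,1],[0,0.0005,0.043,0,0,0,1],[0,0.0005,0.044,0,0,0,1],[0,0.0005,0.044,0,0,0,1]]
  ]
}}

```text
time_s: 15.4
tool_pos: [0.5708, 0.0014, 0.1055]
tool_rot: [180.0, 0.0, 51.0]
force: [0.2, -0.5, -2.0]
grip_width: 0.0404
```

Request:
{"api": "arm_command", "payload": {
  "targets": [
    [[0,0,0.0005,0,0,0,1],[0,0,0.0005,0,0,0,0.3],[0,0,0.0005,0,0,0,0],[0,0,0.0005,0,0,0,-0.5],[0,0,0.0005,0,0,0,-1],[0,0,0.0005,0,0,0,-1],[0,0,0.0005,0,0,0,-1]]
  ]
}}

```text
time_s: 16.1
tool_pos: [0.5708, 0.0013, 0.1051]
tool_rot: [180.0, 0.0, 51.0]
force: [1.3, 0.0, -0.4]
grip_width: 0.0676
```

Request:
{"api": "arm_command", "payload": {
  "targets": [
    [[0,0,-0.01,0,0,0,-1],[0,0,-0.03,0,0,0,-1],[0,0,-0.06,0,0,0,-1],[0,0,-0.09,0,0,0,-1],[0,0,-0.11,0,0,0,-1],[0,0,-0.12,0,0,0,-1],[0,0,-0.12,0,0,0,-1],[0,0,-0.12,0,0,0,-1]]
  ]
}}

```text
time_s: 16.9
tool_pos: [0.5703, 0.0013, 0.2243]
tool_rot: [-180.0, 0.0, 51.0]
force: [-0.6, 0.3, -1.1]
grip_width: 0.0875
```

Run:
```python
from h import *
plan(.4865,.2995,.21,51)
for n,f in (("scene",cloud),("wrist",wcloud)):
    c=read_camera(n);W=f(c);save(n+'8',c["img"] if n=='wrist' else c["img"][150:270,220:360],1.4 if n=='wrist' else 4.5)
    P=near(W,.57,.003,.03,.118,.132);print(n,len(P),circ(P) if len(P)>5 else '',np.median(P[:,2]))
    P=near(W,.57,.003,.035,.094,.106);print(n,len(P),circ(P) if len(P)>5 else '',np.median(P[:,2]))
```

```text
t 16.9 pos [0.5703 0.0013 0.2243] rot [-1.7995e+02  5.0000e-02  5.1000e+01] F [-0.6  0.3 -1.1] w 0.0875
d [ 0.179  -0.2528  0.0144] rv [-0.05  0.05 -0.  ] rows 6.202522975336123
scene 148 [0.5711 0.0014 0.019 ] 0.12329211447433563
scene 243 [0.5716 0.003  0.0213] 0.0988812853363279
wrist 679 [0.5698 0.0013 0.019 ] 0.12726276736942033
wrist 753 [0.5711 0.0038 0.0222] 0.1015422676443054
```

View pics/scene8.png

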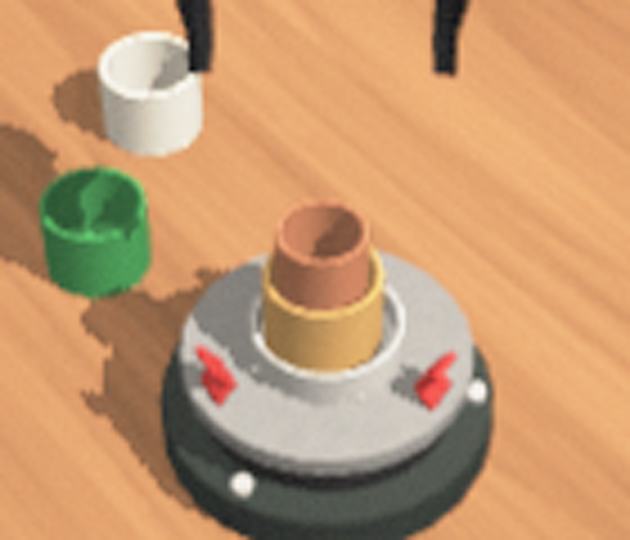

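View pics/wrist8.png

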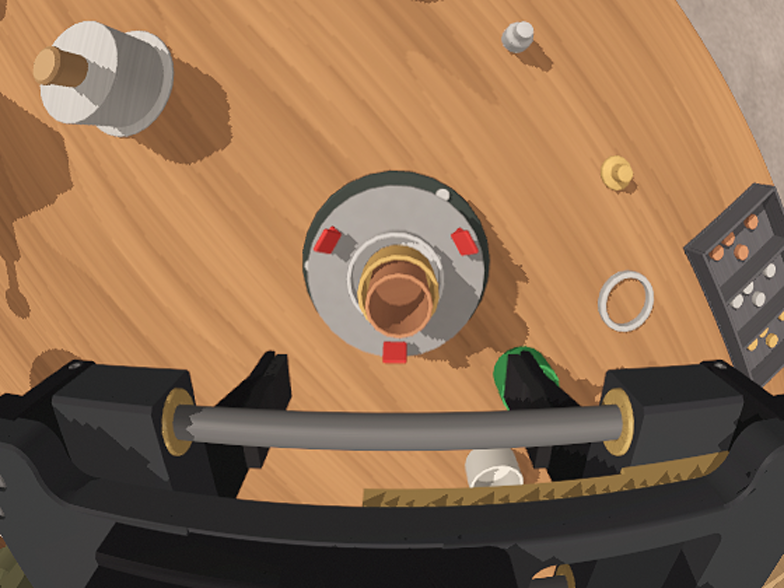

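Request:
{"api": "arm_command", "payload": {
  "targets": [
    [[0.013,-0.025,0,0,0,0,-1],[0.03,-0.06,0,0,0,0,-1],[0.05,-0.095,0,0,0,0,-1],[0.07,-0.13,0,0,0,0,-1],[0.09,-0.165,0,0,0,0,-1],[0.105,-0.2,0,0,0,0,-1],[0.12,-0.23,0,0,0,0,-1],[0.13,-0.248,0,0,0,0,-1],[0.134,-0.253,0,0,0,0,-1],[0.134,-0.253,0,0,0,0,-1]]
  ]
}}

```text
time_s: 18.0
tool_pos: [0.4581, 0.2649, 0.2243]
tool_rot: [-180.0, 0.1, 51.1]
force: [0.3, -0.9, 0.1]
grip_width: 0.0868
```

Request:
{"api": "arm_command", "payload": {
  "targets": [
    [[0,0,0,0,0,0,-1],[0,0,0,0,0,0,-1],[0,0,0,0,0,0,-1]]
  ]
}}

```text
time_s: 18.3
tool_pos: [0.4592, 0.2634, 0.2249]
tool_rot: [180.0, 0.0, 50.9]
force: [-0.3, 0.6, -0.5]
grip_width: 0.0869
```

Run:
```python
from h import *
print(get_obs()["qpos"].round(1))
c=read_camera("wrist");W=wcloud(c)
plan(.4865,.2995,.10,51)
P=near(W,.4865,.2995,.04,.115,.135);print('knob',len(P),circ(P),P.mean(0),P[:,:2].min(0),P[:,:2].max(0))
P=near(W,.4865,.2995,.06,.076,.088);print('bell',len(P),P.mean(0),(P[:,:2].min(0)+P[:,:2].max(0))/2, np.ptp(P[:,:2],axis=0))
im=c["img"].copy();ring(c,im,.4865,.2995,.082,.043);ring(c,im,.4865,.2995,.122,.015,(0,255,0));ring(c,im,.4865,.2995,.005,.052,(0,0,255));save('w9',im)
```

```text
[  9.6   6.8 -45.2  98.7   5.   76.6 -75.7]
t 18.35 pos [0.4591 0.2636 0.2249] rot [1.800e+02 2.000e-02 5.089e+01] F [-0.3 -0.4 -0.1] w 0.087
d [ 0.0452 -0.0013  0.1249] rv [ 0.    0.02 -0.11] rows 2.6567082125629717
knob 981 [0.4852 0.3001 0.0102] [0.48525147 0.30015749 0.12248575] [0.47035615 0.28535044] [0.49957659 0.314231  ]
bell 5252 [0.48610617 0.30095145 0.08302056] [0.48475055 0.29980237] [0.0850441 0.0845826]
```

View pics/w9.png

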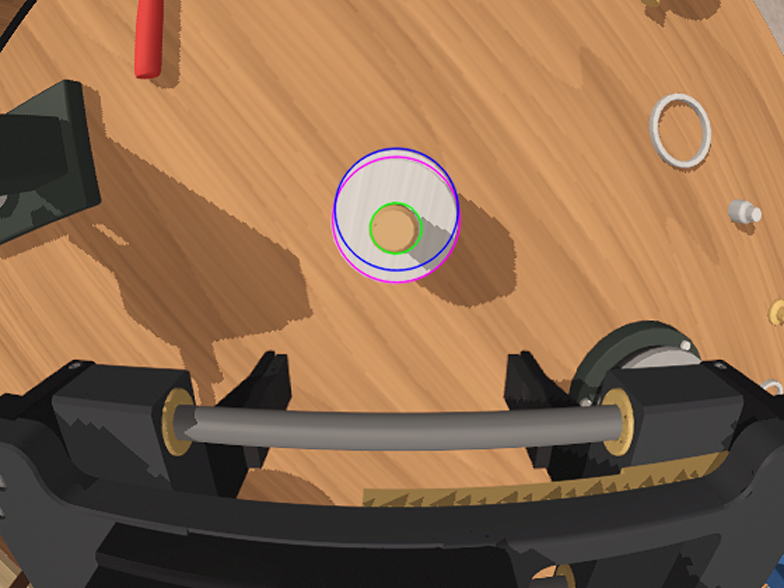

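Request:
{"api": "arm_command", "payload": {
  "targets": [
    [[0.02,-0.001,0,0,0,0,-1],[0.045,-0.0025,0.005,0,0,0,-1],[0.045,-0.0025,0.03,0,0,0,-1],[0.045,-0.0025,0.06,0,0,0,-1],[0.045,-0.0025,0.09,0,0,0,-1],[0.045,-0.0025,0.115,0,0,0,-1],[0.045,-0.0025,0.132,0,0,0,-1],[0.045,-0.0025,0.139,0,0,0,-1],[0.045,-0.0025,0.139,0,0,0,-1],[0.045,-0.0025,0.139,0,0,0,-1]]
  ]
}}

```text
time_s: 19.35
tool_pos: [0.4856, 0.3017, 0.0872]
tool_rot: [180.0, -0.1, 51.0]
force: [-0.2, -0.8, 0.9]
grip_width: 0.0871
```

Request:
{"api": "arm_command", "payload": {
  "targets": [
    [[0,0,0,0,0,0,0.7],[0,0,0,0,0,0,1],[0,0,0,0,0,0,1],[0,0,0,0,0,0,1],[0,0,0,0,0,0,1],[0,0,0,0,0,0,1],[0,0,0,0,0,0,1],[0,0,0,0,0,0,1],[0,0,0,0,0,0,1],[0,0,0,0,0,0,1]]
  ],
  "newtons": 45
}}

```text
time_s: 20.35
tool_pos: [0.4853, 0.3008, 0.086]
tool_rot: [180.0, 0.0, 51.0]
force: [1.9, -1.2, -0.9]
grip_width: 0.0261
```

Request:
{"api": "arm_command", "payload": {
  "targets": [
    [[0,0,-0.01,0,0,0,1],[0,0,-0.03,0,0,0,1],[0,0,-0.06,0,0,0,1],[0,0,-0.09,0,0,0,1],[0,0,-0.12,0,0,0,1],[0,0,-0.145,0,0,0,1],[0,0,-0.155,0,0,0,1],[0,0,-0.155,0,0,0,1],[0,0,-0.155,0,0,0,1]]
  ],
  "newtons": 60
}}

```text
time_s: 21.25
tool_pos: [0.4842, 0.3008, 0.2397]
tool_rot: [-180.0, 0.1, 51.0]
force: [-0.9, -0.1, -4.3]
grip_width: 0.0253
```

Run:
```python
from h import *
plan(.5697,.003,.24,51)
c=read_camera("scene");save('s10',c["img"])
```

```text
t 21.25 pos [0.4842 0.3008 0.2397] rot [-1.7995e+02  1.2000e-01  5.1000e+01] F [-0.9 -0.1 -4.3] w 0.0253
d [-1.777e-01  2.539e-01 -1.000e-04] rv [-0.05  0.12  0.  ] rows 6.196937436535231
```

View pics/s10.png

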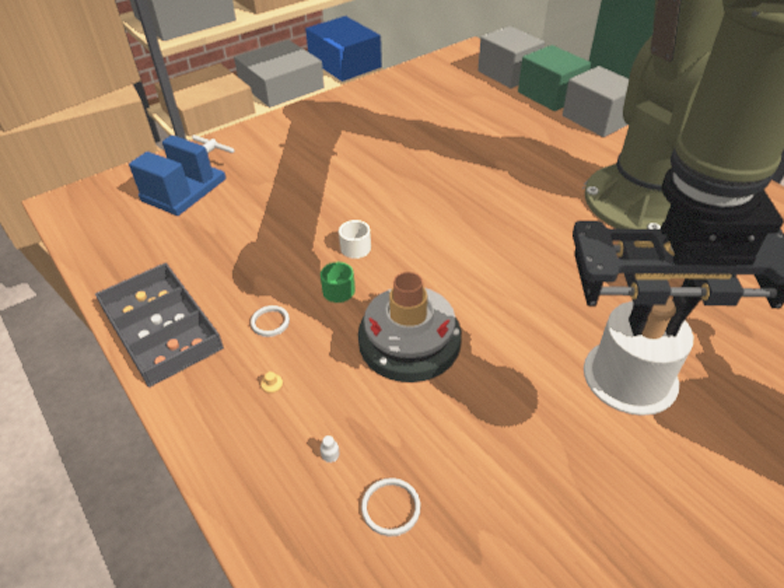

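Request:
{"api": "arm_command", "payload": {
  "targets": [
    [[-0.008,0.011,0,0,0,0,1],[-0.022,0.031,0,0,0,0,1],[-0.04,0.057,0,0,0,0,1],[-0.06,0.086,0,0,0,0,1],[-0.08,0.114,0,0,0,0,1],[-0.1,0.143,0,0,0,0,1],[-0.12,0.171,0,0,0,0,1],[-0.14,0.2,0,0,0,0,1],[-0.158,0.226,0,0,0,0,1],[-0.17,0.243,0,0,0,0,1]]
  ]
}}

```text
time_s: 22.3
tool_pos: [0.5665, 0.0112, 0.2397]
tool_rot: [-180.0, 0.2, 50.7]
force: [-0.0, -0.3, -2.3]
grip_width: 0.0258
```

Request:
{"api": "arm_command", "payload": {
  "targets": [
    [[-0.005,0.008,0,0,0,0,1],[-0.0077,0.011,0,0,0,0,1],[-0.0077,0.011,0,0,0,0,1],[-0.0077,0.011,0,0,0,0,1],[-0.0077,0.011,0,0,0,0,1],[-0.0077,0.011,0,0,0,0,1]]
  ]
}}

```text
time_s: 22.9
tool_pos: [0.5703, 0.0044, 0.2412]
tool_rot: [180.0, -0.0, 51.1]
force: [0.2, 0.8, -3.2]
grip_width: 0.0257
```

```bash
cat > chk.py <<'E'
from h import *
import sys
o=get_obs();plan(.5697,.003,.141,51)
o=o["tool_pos"]; zb=o[2]-.086
def seg(n,f):
    c=read_camera(n);W=f(c)
    for nm,zl,zh,R_ in (('belltop',zb+.076,zb+.088,.048),('flange',zb+.001,zb+.012,.06),('plate',.05,.06,.07)):
        P=near(W,.5697,.003,R_,zl,zh)
        if len(P)>30: print(n,nm,len(P),'mean',P.mean(0).round(4),'mid',((P[:,:2].min(0)+P[:,:2].max(0))/2).round(4),'ext',np.ptp(P[:,:2],axis=0).round(4))
    return c
c=seg("scene",cloud);save('s'+sys.argv[1],c["img"][110:290,180:380],3.5)
w=seg("wrist",wcloud);save('w'+sys.argv[1],w["img"])
E
python3 chk.py 11
```

```text
t 22.9 pos [0.5703 0.0044 0.2412] rot [179.99  -0.    51.1 ] F [ 0.2  0.8 -3.2] w 0.0257
d [-0.0015  0.0004  0.1002] rv [ 0.01 -0.    0.1 ] rows 2.0044494881629467
scene belltop 870 mean [0.579  0.015  0.2357] mid [0.5704 0.0043] ext [0.0866 0.0851]
scene flange 531 mean [0.5887 0.0255 0.1596] mid [0.5717 0.0066] ext [0.1024 0.0991]
scene plate 1524 mean [0.5801 0.0173 0.0536] mid [0.5703 0.004 ] ext [0.1326 0.1348]
wrist belltop 8011 mean [0.5823 0.0199 0.2383] mid [0.5717 0.0045] ext [0.0809 0.084 ]
wrist flange 2098 mean [0.5907 0.0292 0.1615] mid [0.5749 0.0126] ext [0.0922 0.0852]
wrist plate 2448 mean [0.5969 0.0381 0.056 ] mid [0.5762 0.0163] ext [0.1196 0.1083]
```

View pics/s11.png

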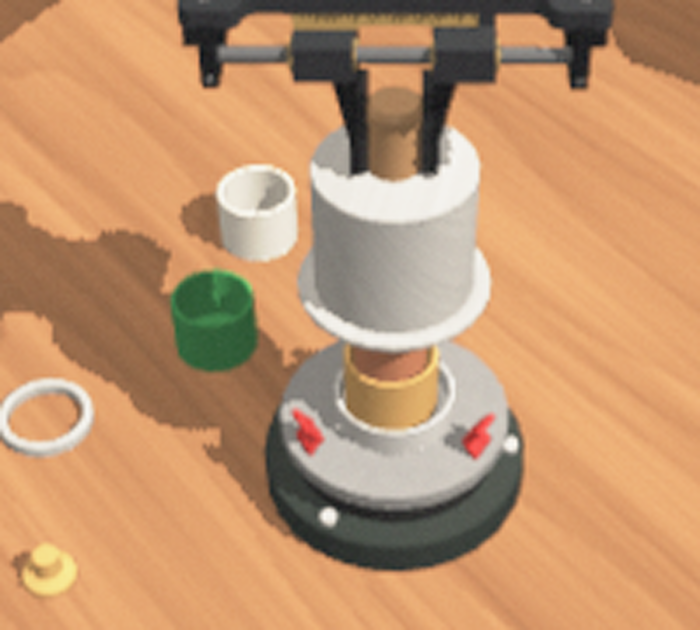

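View pics/w11.png

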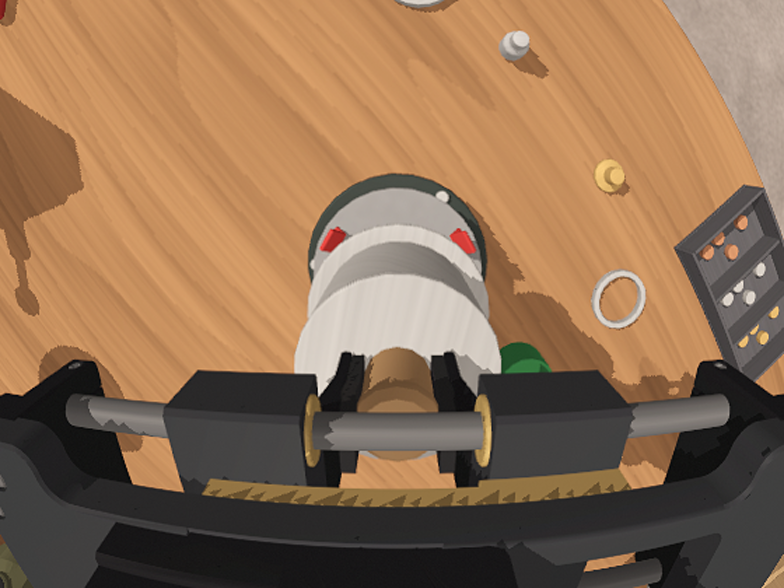

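Request:
{"api": "arm_command", "payload": {
  "targets": [
    [[0,0,0.008,0,0,0,1],[0,0,0.018,0,0,0,1],[0,0,0.028,0,0,0,1],[0,0,0.038,0,0,0,1],[0,0,0.048,0,0,0,1],[0,0,0.057,0,0,0,1],[0,0,0.062,0,0,0,1],[0,0,0.066,0,0,0,1],[0,0,0.066,0,0,0,1],[0,0,0.066,0,0,0,1]]
  ]
}}

```text
time_s: 24.0
tool_pos: [0.5707, 0.0033, 0.1754]
tool_rot: [180.0, -0.0, 51.0]
force: [0.5, 0.2, -3.2]
grip_width: 0.0261
```

```bash
python3 chk.py 12
```

```text
t 24.0 pos [0.5707 0.0033 0.1754] rot [ 1.7997e+02 -2.0000e-02  5.1000e+01] F [ 0.5  0.2 -3.2] w 0.0261
d [-0.0009 -0.0006  0.0344] rv [ 0.03 -0.02 -0.  ] rows 0.6877201733652305
scene belltop 805 mean [0.5791 0.0139 0.1699] mid [0.5715 0.0038] ext [0.0849 0.0855]
scene flange 487 mean [0.5883 0.0248 0.0939] mid [0.572 0.006] ext [0.1028 0.0982]
scene plate 1157 mean [0.588  0.0282 0.0536] mid [0.5705 0.0069] ext [0.1334 0.1297]
wrist belltop 8021 mean [0.5828 0.0191 0.1727] mid [0.5724 0.004 ] ext [0.0804 0.0834]
wrist flange 2090 mean [0.5913 0.0282 0.0958] mid [0.5755 0.0117] ext [0.092  0.0854]
wrist plate 3288 mean [0.5928 0.0372 0.0561] mid [0.5713 0.0095] ext [0.1284 0.1212]
```

View pics/s12.png

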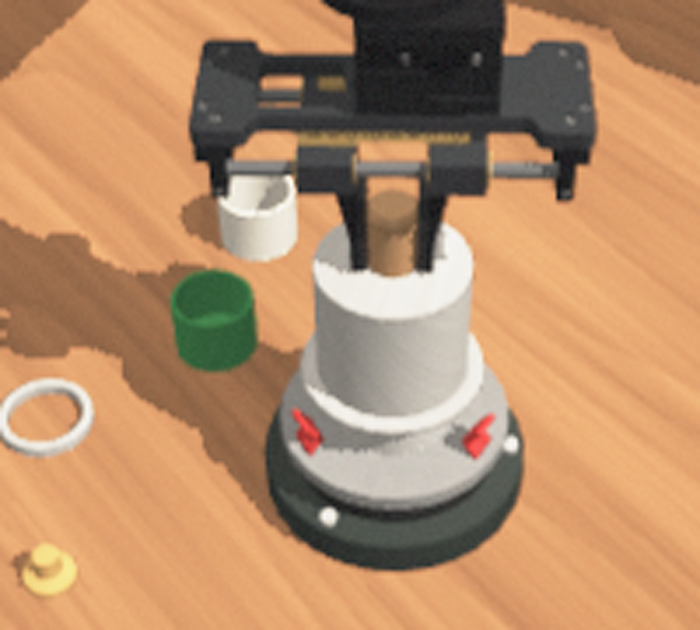

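View pics/w12.png

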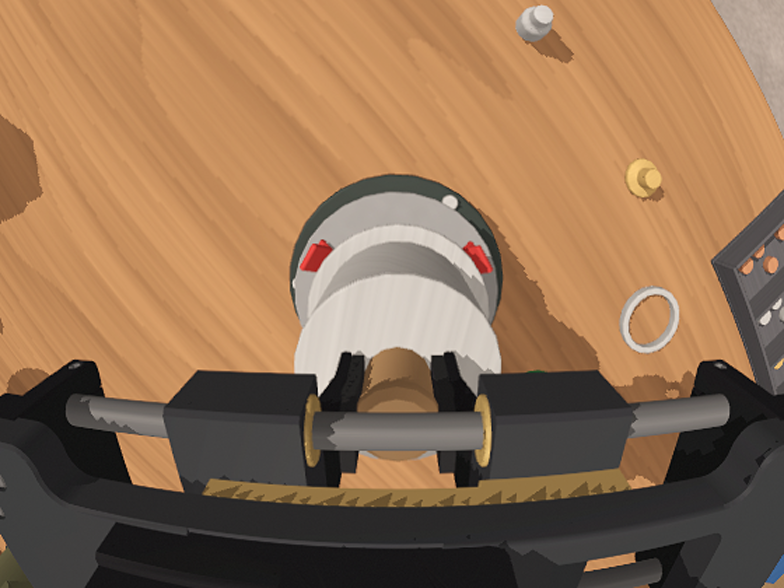

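Run:
```python
from h import *
from scipy.optimize import least_squares
def edge(W,x,y,zl,zh,r,rad,nb=72):
    P=near(W,x,y,r,zl,zh);a=np.arctan2(P[:,1]-y,P[:,0]-x);d=np.hypot(P[:,0]-x,P[:,1]-y)
    b=((a+np.pi)/(2*np.pi)*nb).astype(int);E=[]
    for k in range(nb):
        m=b==k
        if m.sum()>2:
            j=np.argmax(d[m]); 
            if d[m][j]>rad-.007:E.append(P[m][j])
    E=np.array(E)
    s=least_squares(lambda p:np.hypot(E[:,0]-p[0],E[:,1]-p[1])-p[2],[x,y,rad],loss='soft_l1',f_scale=.001)
    f=least_squares(lambda p:np.hypot(E[:,0]-p[0],E[:,1]-p[1])-rad,[x,y],loss='soft_l1',f_scale=.001)
    return len(E),s.x.round(4),f.x.round(4)
for n,f in (("scene",cloud),("wrist",wcloud),("top",cloud)):
    c=read_camera(n);W=f(c)
    for nm,zl,zh,rad in (('bell',.163,.178,.043),('flange',.088,.101,.052),('plate',.049,.061,.067)):
        try: print(n,nm,edge(W,.570,.0035,zl,zh,rad+.006,rad))
        except Exception as e: print(n,nm,e)
d0=dict(np.load('pics/scene0.npz'));print('plate0 scene',edge(cloud(d0),.57,.0035,.049,.061,.073,.067))
d0=dict(np.load('pics/top0.npz'));print('plate0 top',edge(cloud(d0),.57,.0035,.049,.061,.073,.067),edge(cloud(d0),.4854,.3,.076,.088,.049,.043))
print(get_obs()["tool_pos"])
```

```text
scene bell (55, array([0.5716, 0.0039, 0.0421]), array([0.5712, 0.0033]))
scene flange (44, array([0.572 , 0.0036, 0.0511]), array([0.5713, 0.0028]))
scene plate (48, array([0.5709, 0.0048, 0.066 ]), array([0.5703, 0.004 ]))
wrist bell (42, array([0.5696, 0.0029, 0.0428]), array([0.5695, 0.0027]))
wrist flange (38, array([0.5697, 0.0024, 0.0518]), array([0.5695, 0.0022]))
wrist plate (44, array([0.5692, 0.004 , 0.0663]), array([0.5687, 0.0034]))
top bell too many indices for array: array is 1-dimensional, but 2 were indexed
top flange too many indices for array: array is 1-dimensional, but 2 were indexed
top plate too many indices for array: array is 1-dimensional, but 2 were indexed
plate0 scene (70, array([0.5705, 0.0041, 0.0666]), array([0.5705, 0.0041]))
plate0 top (69, array([0.5692, 0.003 , 0.0663]), array([0.5693, 0.003 ])) (72, array([0.4853, 0.2983, 0.0422]), array([0.4853, 0.2983]))
[0.57065822 0.00326312 0.17542783]
```

Request:
{"api": "arm_command", "payload": {
  "targets": [
    [[0,-0.0015,0,0,0,0,1],[0,-0.0015,0.004,0,0,0,1],[0,-0.0015,0.008,0,0,0,1],[0,-0.0015,0.012,0,0,0,1],[0,-0.0015,0.016,0,0,0,1],[0,-0.0015,0.019,0,0,0,1],[0,-0.0015,0.022,0,0,0,1],[0,-0.0015,0.022,0,0,0,1]]
  ]
}}

```text
time_s: 25.05
tool_pos: [0.5699, 0.0043, 0.1535]
tool_rot: [179.9, -0.0, 51.0]
force: [0.9, 0.2, -0.5]
grip_width: 0.0257
```

Request:
{"api": "arm_command", "payload": {
  "targets": [
    [[0,0,0.001,0,0,0,1],[0,0,0.002,0,0,0,1],[0,0,0.003,0,0,0,1],[0,0,0.004,0,0,0,1],[0,0,0.004,0,0,0,1]]
  ]
}}

```text
time_s: 25.55
tool_pos: [0.5698, 0.0042, 0.1496]
tool_rot: [179.9, -0.0, 51.0]
force: [0.2, 0.9, 5.0]
grip_width: 0.0261
```

```bash
python3 chk.py 13
```

```text
t 25.55 pos [0.5698 0.0042 0.1496] rot [ 1.7993e+02 -4.0000e-02  5.1000e+01] F [0.2 0.9 5. ] w 0.0261
d [-0.001   0.0007  0.0086] rv [ 0.07 -0.04 -0.  ] rows 0.1742308974497999
scene belltop 777 mean [0.5786 0.0149 0.1442] mid [0.5705 0.0044] ext [0.0848 0.0852]
scene flange 487 mean [0.5881 0.0253 0.0683] mid [0.5745 0.0095] ext [0.1092 0.1034]
scene plate 652 mean [0.5896 0.0295 0.0518] mid [0.5709 0.0062] ext [0.1333 0.1302]
wrist belltop 8015 mean [0.5818 0.02   0.1469] mid [0.5714 0.0048] ext [0.0806 0.0837]
wrist flange 2498 mean [0.5899 0.0285 0.0701] mid [0.5788 0.0159] ext [0.1014 0.0912]
wrist plate 3825 mean [0.5924 0.0337 0.0536] mid [0.5709 0.0085] ext [0.129  0.1236]
```

View pics/s13.png

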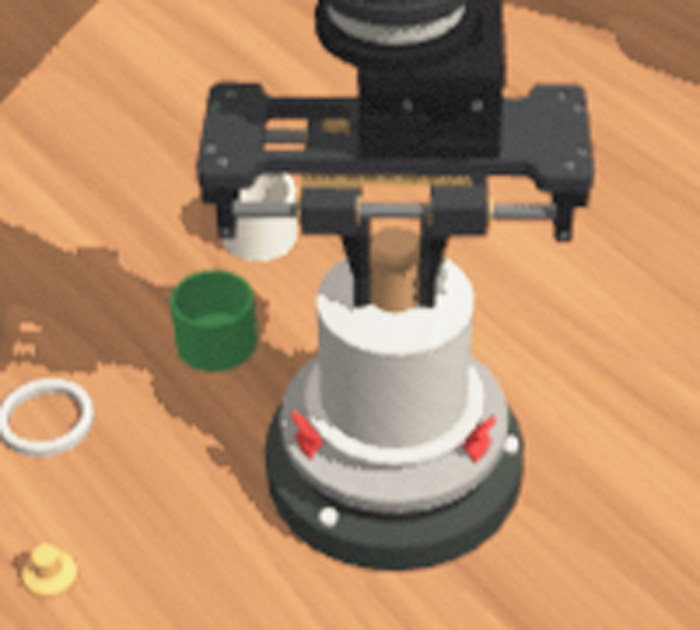

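Request:
{"api": "arm_command", "payload": {
  "targets": [
    [[0,0,0.001,0,0,0,1],[0,0,0.002,0,0,0,1],[0,0,0.003,0,0,0,1],[0,0,0.004,0,0,0,1],[0,0,0.005,0,0,0,1],[0,0,0.005,0,0,0,1]]
  ]
}}

```text
time_s: 26.25
tool_pos: [0.5703, 0.0044, 0.1456]
tool_rot: [179.9, -0.1, 51.0]
force: [-0.3, 0.9, 10.5]
grip_width: 0.0257
```

Request:
{"api": "arm_command", "payload": {
  "targets": [
    [[0,0,0.001,0,0,0,1],[0,0,0.002,0,0,0,1],[0,0,0.003,0,0,0,1],[0,0,0.003,0,0,0,1]]
  ]
}}

```text
time_s: 26.65
tool_pos: [0.569, 0.0042, 0.1409]
tool_rot: [-180.0, 0.0, 51.0]
force: [0.2, 0.9, -3.9]
grip_width: 0.0255
```

```bash
python3 chk.py 14
```

```text
t 26.65 pos [0.569  0.0042 0.1409] rot [-1.7999e+02  2.0000e-02  5.1000e+01] F [ 0.2  0.9 -3.9] w 0.0255
d [-0.0005  0.0013 -0.0001] rv [-0.01  0.02  0.  ] rows 0.02817319535718136
scene belltop 771 mean [0.5777 0.0145 0.1354] mid [0.5691 0.0043] ext [0.0858 0.0862]
scene flange 479 mean [0.5871 0.0258 0.0596] mid [0.5751 0.0026] ext [0.1087 0.1161]
scene plate 1091 mean [0.5874 0.025  0.0547] mid [0.5704 0.0043] ext [0.1342 0.1343]
wrist belltop 8040 mean [0.5809 0.0199 0.1377] mid [0.5704 0.0049] ext [0.0805 0.0834]
wrist flange 2985 mean [0.5921 0.0289 0.0598] mid [0.5737 0.0095] ext [0.1114 0.1064]
wrist plate 4603 mean [0.5923 0.0313 0.056 ] mid [0.5709 0.0073] ext [0.1293 0.1258]
```

View pics/s14.png

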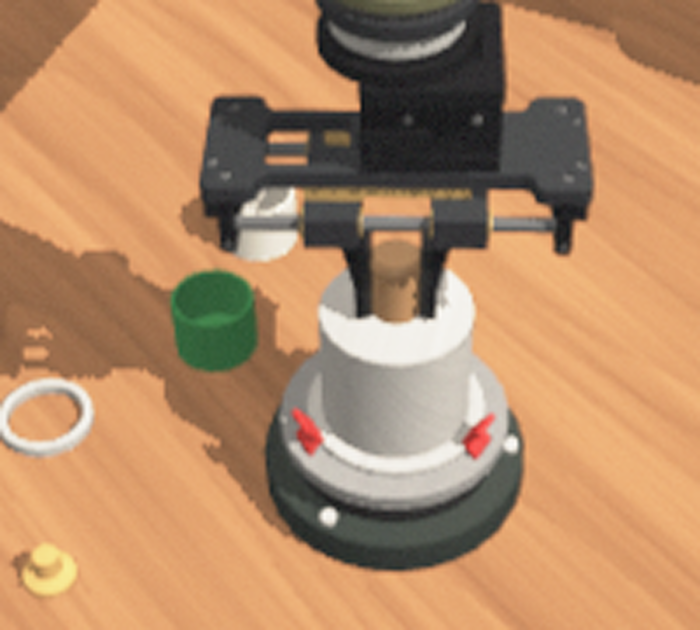

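Request:
{"api": "arm_command", "payload": {
  "targets": [
    [[0,0,0.001,0,0,0,1],[0,0,0.002,0,0,0,1],[0,0,0.003,0,0,0,1],[0,0,0.004,0,0,0,1],[0,0,0.005,0,0,0,1],[0,0,0.006,0,0,0,1],[0,0,0.007,0,0,0,1],[0,0,0.007,0,0,0,1],[0,0,0.007,0,0,0,1]]
  ]
}}

```text
time_s: 27.65
tool_pos: [0.5692, 0.0041, 0.1352]
tool_rot: [180.0, 0.0, 51.0]
force: [-2.0, -0.7, 10.4]
grip_width: 0.0256
```

```bash
python3 chk.py 15
```

```text
t 27.65 pos [0.5692 0.0041 0.1352] rot [1.7998e+02 3.0000e-02 5.0980e+01] F [-2.  -0.7 10.4] w 0.0256
d [-0.0005  0.001  -0.0058] rv [ 0.02  0.03 -0.02] rows 0.1188074176806961
scene belltop 764 mean [0.5779 0.0145 0.1298] mid [0.5695 0.0051] ext [0.0856 0.0849]
scene flange 481 mean [0.5871 0.0262 0.0538] mid [0.5744 0.0087] ext [0.109 0.106]
scene plate 485 mean [0.5876 0.0258 0.0534] mid [0.5723 0.0097] ext [0.127 0.108]
wrist belltop 8032 mean [0.5811 0.0199 0.1324] mid [0.5707 0.0046] ext [0.0806 0.0839]
wrist flange 3590 mean [0.5931 0.0291 0.0537] mid [0.5739 0.0086] ext [0.1113 0.1086]
wrist plate 5385 mean [0.5918 0.0304 0.0526] mid [0.571  0.0079] ext [0.1285 0.1247]
```

View pics/s15.png

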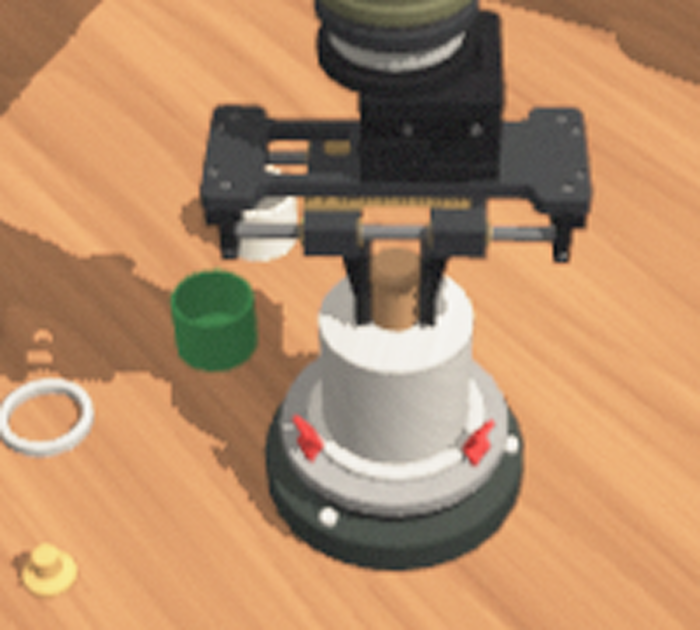

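Run:
```python
from h import *
d0=dict(np.load('pics/scene0.npz'))
c=read_camera("scene")
for nm,W in(('start',cloud(d0)),('now',cloud(c))):
    P=near(W,.5697,.003,.064,.042,.062);r=np.hypot(P[:,0]-.5697,P[:,1]-.003);P=P[r>.059];P=P[(P[:,0]>.58)]
    print(nm,len(P),np.median(P[:,2]))
P=near(cloud(c),.5697,.003,.036,.115,.14);A=np.c_[P[:,:2],np.ones(len(P))]
print('bell top tilt',np.linalg.lstsq(A,P[:,2],rcond=None)[0][:2])
o=get_obs();print(o["time_s"],o["tool_pos"],o["force"])
```

```text
start 176 0.053373123661464295
now 179 0.04789851322670691
bell top tilt [-0.0091033  -0.00695593]
27.8 [0.5692612  0.00408718 0.13520611] [-2.63404428 -0.43720858  9.6328119 ]
```

```bash
python3 -c "
from h import *
print(sign_off());o=get_obs();print(o['time_s'],o['tool_pos'],o['force'],o['grip_width'])"
```

```text
the job is handed in; nothing more can be done
None
the job is handed in; nothing more can be done
```

The damper is assembled and handed in at about 28 s, with the arm still gripping the knob and pressing the cover down. `sign_off` gives no verdict, so these are my own last checks:

- **Cups:** I put the brass cup in the socket, then the copper cup inside it. Before the cover went on, both stood about 2 mm off the socket axis. Their rims measured about 0.101 m and 0.127 m, which is what fully down should read.
- **Cover:** It was centred to about 1–2 mm. The push rose to about 10.5 N on the wrist reading (about 14 N with the cover's weight), then fell suddenly as the clips snapped over the rim, and the plate sprang back up.
- **Final hold:** The plate is about 5.5 mm down. The wrist reads about 10 N upward, so about 13 N on the table counting the cover's weight. The bell top is tilted only about 0.01 rad in the depth fit, and the grip is 60 N.
- **Bystanders:** I never touched the rings, hub, adapter or look-alike cups, and nothing looked moved in the pictures. I did not measure their positions again.

No check failed. The cameras disagreed by about 1–2 mm on the socket centre, so I aligned the cover using the flange and plate seen in the same camera. After hand-in, no further state could be read.

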